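Open the push-to-open feed tub on the rooftop plant stand

ROBOT

A 6-joint arm with a two-finger parallel gripper is mounted at the origin on the work surface. World frame = base frame: x ahead of the robot, y to its left, z up, the work surface at z = 0. Lengths are in m, angles in degrees, forces in N, time in s.
With the tool pointing down it reaches from about 0.3 to 0.75 m from the base axis. Payload 8.5 kg.
Tool frame: the origin (TCP) lies midway between the tips of the shut fingers; the grasp point (between the pads) lies env.tcp_to_grasp behind it (env.tcp_to_grasp is the distance from the TCP to the grasp point, in m); z points along the fingers, y is the line along which they close (so a half turn about z gives the same grasp; the last joint's range is limited). The gripper opens to 85 mm and grips with 20 to 120 N. Pads are 22 mm wide; open, the fingers measure 114 mm over their backs; the gripper's body (76 mm by 85 mm) begins 54 mm behind the grasp point. The pads swing forward as they close: fully open they stand 13 mm farther back than shut.
Start: joints at [-77.137, 21.807, 74.336, -0, 83.858, -12.336], TCP at [0.234, -0.498, 0.231] pointing down, gripper open.
Joint ranges: [-178.18, 178.18], [-50.72, 133.34], [12.68, 142.11], [-81.47, 261.47], [9.98, 163.14], [-165.26, 165.26]. Speed limits (degrees/s): [136.94, 136.94, 180, 180, 180, 180].

INTERFACE

Orientations are given as a 3x3 rotation matrix whose columns are the frame's x, y, z axes.
In Python, from rig import observe, optics, job, env gives the robot as it stands. The module is installed in compiled form; this text tells all that it offers.
- The arm moves only by the shell command python3 -m jog 'ROWS' [FORCE]. ROWS is JSON, a list of rows, each a list of 7 numbers: the turn, a rotation vector about the tool's x, y, z in rad, then the shift along the tool's x, y, z in m, then the opening in per cent of the stroke, from 0 (shut) to 100 (fully open). A call has 1 to 10 rows; each row shifts and turns the commanded pose from where the row before left it, along the tool's axes as they then stand; what a row does not reach is not made up. A row lasts 1/8 s, in which the tool goes at most 62.5 mm and 10.7 degrees, less where a joint would pass 70% of its speed; a pose out of reach is approached as far as the arm can. A call is refused whole if a number of a shift passes 0.0625 or a number of a turn 0.188, either way. A call with a gripper value outside its range is refused whole. The fingers move at their own pace and stop on an object; FORCE is the grip in N (left out, the last holds). Time passes only in rows, so rows that do not move let the fingers close. It gives the time, the measured TCP pose, the force, the opening and the grip force at its end, in the units of the state.
- observe(): the state, without advancing time (a new reading comes with each control period).
- optics.get_image(name): name is "side" or "top"; returns a dict with "pixels" (480x640x3 uint8, red, green, blue), "mtx" (3x3 intrinsics, pixels), "rvec" (rotation vector, rad) and "tvec" (3), from world to camera coordinates, as OpenCV has them. Camera axes: x right, y down, z forward; pixel columns grow to the right and rows downward; lengths in m; the calibration is good to about 2 mm. A picture is of the moment at which its call begins. There is no depth.
- job.close_job(): hands the job in; it is judged then, once.
The state is a dict: "time_s": time; "q": joint angles; "qvel": joint speeds; "joint_efforts": joint torques, N m; "position": TCP position; "tool_rot": TCP orientation; "ft_force": force on the tool from outside, world axes, zero at the start; "wrist_torque": the same for the moment, N m; "grip_width": finger opening in m; "gripper_force": force on a finger pad.
Only numpy, scipy, OpenCV 4.12 (cv2) and the standard library are available. Lean on these libraries where they do the work, as an engineer would, in place of code of your own. Each camera call takes 0.05 s, during which the arm holds its last target. There are 200 camera calls.

TASK

Open the white feed tub on the middle tier of the plant stand by pressing and pushing with the fingers alone. Press down on the orange pad at the front of its green lid until the catch lets go, take the hand clear so that the lid springs ajar by itself, then push the lid up and over with a finger until it lies back wide open and stays there. Leave the tub standing in its place, do not pick anything up, and do not disturb the bowl, scoop, jar, brush, plant pot or spray bottle.

Things in the scene. Friction and masses are not known exactly. Their poses are not given: they have to be found in the camera images.
- tub: White plastic feed tub, 130 (x) by 120 (y) by 100 mm high to its rim, 1.1 kg with the suet balls in it, standing loose on the middle tier (a round plate of 310 mm diameter, 100 mm above the table). Origin: centre of its underside. Its -x side is the front (turned roughly towards the robot), its +x side carries the lid's hinge, z is up.
- lid_pad (a point): Centre of the top of the round orange press pad (34 mm diameter, 2.5 mm proud) on the green lid, 116 mm in front of the hinge and 23 mm behind the lid's front edge; moves with the lid. With the lid shut it is 115.5 mm above the tub's underside.
- lid_lip (a point): Middle of the lower front edge of the green lid, the edge to push against from below once the lid is ajar; moves with the lid. The lid is 142 mm deep and 132 mm wide, a 6 mm plate with a rim that hangs 12 mm below the plate at the front and the sides; this point lies 139 mm in front of the hinge and, with the lid shut, 95 mm above the tub's underside.
- lid_hinge (a point): Middle of the lid's hinge axis, which runs along the tub's y: 68 mm behind the tub's centre (+x) and 107 mm above its underside.
- lid (a joint): Lid angle, rad: 0 shut, + opening, - pressed down. Touch latch: 4 N on the pad takes it down to its stop (-0.045); the catch lets go by -0.03. Once released, a spring lifts the lid to 0.6 (ajar, front edge 80 mm up) and it rests there. Then it swings freely, damped (about 1 N at the front edge): let go before upright (1.57) it sinks back to 0.6, beyond that it falls back to its stop at 1.9, wide open.
- bowl: Blue ceramic feeding bowl, 156 mm across, 62 mm high, loose on the top tier (310 mm diameter, 200 mm above the table). Origin: centre of its underside. Leave alone.
- scoop: Steel feed scoop, about 195 mm long, 60 mm wide, 34 mm high, loose on the middle tier beside the tub, on the tier's left (+y) half. Origin: under it, near mid-length; the handle points along its +x. Leave alone.
- jar: Glass jar with a steel cap, 80 mm across, 115 mm high, loose on the lowest tier (310 mm diameter, 45 mm above the table). Origin: centre of its underside. Leave alone.
- brush: Wooden hand brush, 190 mm long along its x, lying loose on the lowest tier. Leave alone.
- pot: Terracotta pot with a small succulent, 106 mm across, about 130 mm high with the plant, loose on the table. Origin: centre of its underside. Leave alone.
- sprayer: Blue spray bottle with a white head, 74 mm across, 160 mm high, loose on the table. Origin: centre of its underside. Leave alone.
Things that resemble listed ones, but are neither listed nor needed, are in the scene too. There is more than one size of the tub; the job needs the larger.

How it is judged (in metres and radians):
On the way, in this order (a step that is already met when the one before it is completed fails the run):
1. a finger presses the lid down past its rest until the catch lets go (value of joint lid below -0.02 rad and contact force between the fingers and tub above 0.5 N), for 0.05 s.
2. the hand is off the tub and the lid has sprung ajar by itself (value of joint lid between 0.5 and 0.75 rad and contact force between each of the arm, the fingers and tub below 0.1 N), for 0.2 s.
At the end, for the whole second after the job is handed in: The lid lies back wide open (past 1.75 rad of its 1.9) and at rest, the tub stands upright within 25 mm of where it stood, and the bowl, scoop, jar, brush, plant pot and spray bottle are within 30 mm of their places (value of joint lid above 1.75 rad and velocity of joint lid below 0.1 rad/s and angle between tub's own z axis and vertical below 0.05 rad and distance of tub from where it was at the start of the episode below 0.025 m and linear speed of tub below 0.02 m/s and distance of each of bowl, scoop, jar, brush, pot, sprayer from where it was at the start of the episode below 0.03 m); the robot touches nothing.
It fails at once if the bowl, scoop, jar, brush, plant pot or spray bottle is picked up, or moved more than 30 mm from its place (distance of any of bowl, scoop, jar, brush, pot, sprayer from where it was at the start of the episode above 0.03 m).
It fails at once if the tub is lifted, carried or shoved (its base more than 25 mm from where it stood) (distance of tub from where it was at the start of the episode above 0.025 m).
It fails at once if the tub is tipped by more than 0.15 rad (angle between tub's own z axis and vertical above 0.15 rad).
It also fails if it takes over 45 s, if anything falls off the work surface, if the arm or the gripper's body presses on something with over 40 N, if the wrist force passes 120 N, or if a joint passes its speed limit or range.

## Working session

There is one attempt and no reset: what is moved stays moved. The work goes in short steps, Python scripts to look and compute and a shell command to move; the robot and the scene stay as the last step left them, time stands still between calls to the robot, and variables do not carry over. Pictures are saved under pics/ and viewed, at most 10 in all, crops included, and the job is handed in when it is done.

```bash
mkdir -p pics; python3 - <<'E'
from rig import observe, optics, env
import cv2
for n in("side","top"):
    d=optics.get_image(n); cv2.imwrite(f"pics/{n}0.png",d["pixels"][:,:,::-1])
    R=cv2.Rodrigues(d["rvec"])[0]; print(n,d["mtx"].tolist(),(-R.T@d["tvec"]).round(3),R.round(3).tolist())
s=observe();print(s["time_s"],s["position"],s["tool_rot"],s["grip_width"],env.tcp_to_grasp)
E
```

```text
side [[521.7191965692471, 0.0, 321.77315314151815], [0.0, 521.7191965692471, 231.71531762766355], [0.0, 0.0, 1.0]] [0.191 0.803 1.13 ] [[-0.935, -0.356, 0.009], [-0.275, 0.705, -0.654], [0.226, -0.613, -0.757]]
top [[509.0882648607803, 0.0, 327.2788761358897], [0.0, 509.0882648607803, 231.1768502739847], [0.0, 0.0, 1.0]] [ 0.401 -0.     1.387] [[0.009, -1.0, 0.001], [-0.997, -0.009, -0.077], [0.077, -0.0, -0.997]]
0.1 [ 0.23410552 -0.49741936  0.23079523] [[ 9.04812480e-01  4.25810152e-01 -3.01813370e-04]
 [ 4.25810190e-01 -9.04811703e-01  1.20970953e-03]
 [ 2.42022329e-04 -1.22307549e-03 -9.99999223e-01]] 0.08557680290281583 0.0187
```

View pics/side0.png

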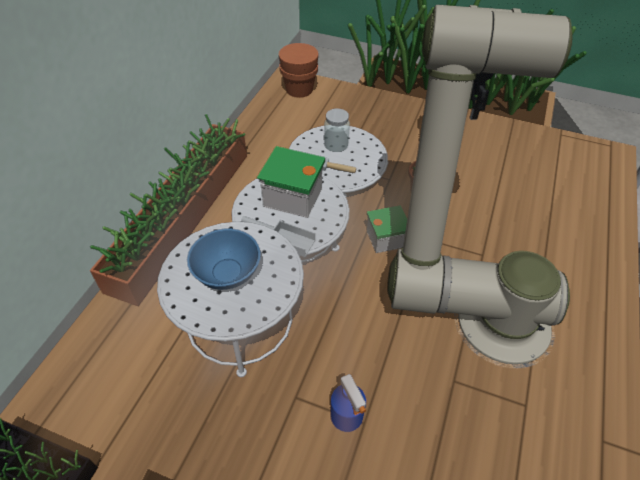

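View pics/top0.png

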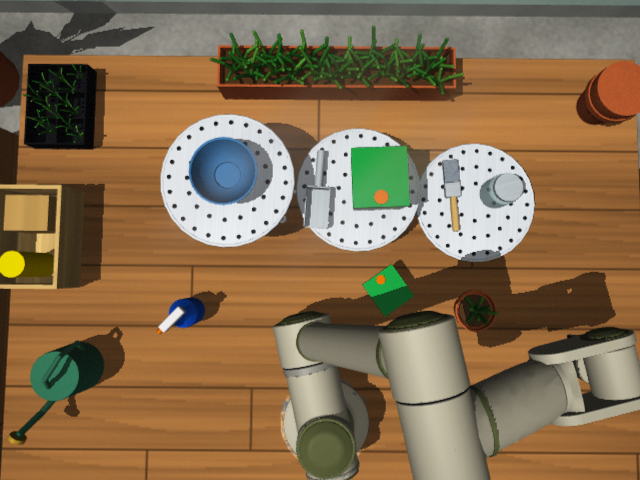

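The top view shows the large tub's lid at about (380,178), with its pad at (381,197) and its front facing the robot. In the side view the pad is at (309,171). The small decoy is at (388,285).

```bash
cat > h.py <<'E'
import numpy as np, cv2
from rig import observe, optics, env
def onplane(d,uv,z):
    R=cv2.Rodrigues(d["rvec"])[0]; C=-R.T@np.ravel(d["tvec"])
    r=R.T@np.linalg.inv(d["mtx"])@np.array([uv[0],uv[1],1.]); return C+r*(z-C[2])/r[2]
def proj(d,P): return cv2.projectPoints(np.array(P,float).reshape(-1,1,3),d["rvec"],d["tvec"],d["mtx"],None)[0].reshape(-1,2)
E
python3 - <<'E'
from h import *
for n,b in(("top",(340,135,420,220)),("side",(250,140,335,220))):
    d=optics.get_image(n); p=d["pixels"]; x0,y0,x1,y1=b; c=p[y0:y1,x0:x1].astype(int)
    o=(c[...,0]>170)&(c[...,1]<140)&(c[...,2]<80); v,u=np.nonzero(o); print(n,"pad",len(u),onplane(d,(u.mean()+x0,v.mean()+y0),.2155).round(4))
    g=((c[...,1]>c[...,0]+40)&(c[...,1]>c[...,2]+25))|o; g=g.astype(np.uint8)
    k=max(cv2.findContours(g,0,2)[0],key=cv2.contourArea); r=cv2.minAreaRect(k); q=cv2.boxPoints(r)+[x0,y0]
    if n=="top":
        Q=np.array([onplane(d,w,.213) for w in q]);print(Q.round(3).tolist(),Q.mean(0)); print(np.linalg.norm(Q-np.roll(Q,1,0),axis=1))
    cv2.imwrite(f"pics/{n}c.png",cv2.resize(p[y0:y1,x0:x1,::-1],None,fx=7,fy=7,interpolation=cv2.INTER_CUBIC))
E
```

```text
top pad 331 [ 0.6463 -0.1611  0.2155]
[[0.69, -0.052, 0.213], [0.696, -0.186, 0.213], [0.554, -0.19, 0.213], [0.548, -0.058, 0.213]] [ 0.62174616 -0.12164581  0.213     ]
[0.1424524  0.1336469  0.14252455 0.13241576]
side pad 68 [ 0.5708 -0.1225  0.2155]
```

View pics/topc.png

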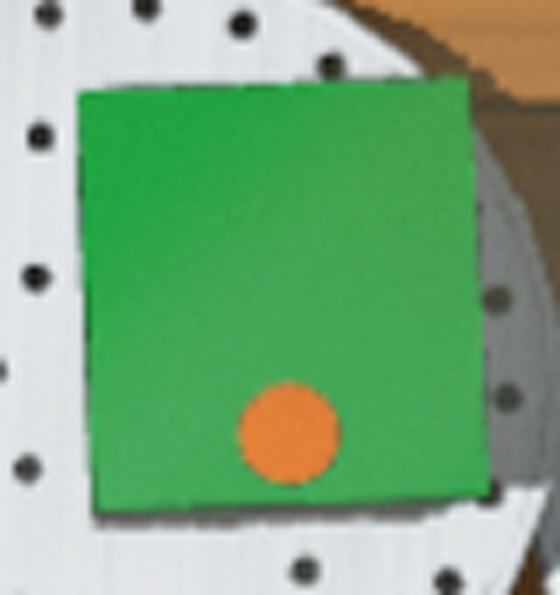

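The lid measures 142 x 133 mm, which matches the large tub. Its yaw is about 2°, pad ≈ (0.572,-0.123,0.2155) and hinge ≈ (0.689,-0.119,0.207). I'll close the fingers and move to a point in front of and above the tub.

```bash
python3 -m jog '[[0,0,0,0,0,-0.05,0],[0,0,0,0,0,-0.05,0],[0,0,0,0.044,-0.031,0,0],[0,0,0,0.044,-0.031,0,0],[0,0,0,0.044,-0.031,0,0],[0,0,0,0.044,-0.031,0,0],[0,0,0,0.044,-0.031,0,0],[0,0,0,0.044,-0.031,0,0],[0,0,0,0.044,-0.031,0,0],[0,0,0,0.044,-0.031,0,0]]'
python3 -m jog '[[0,0,0.135,0,0,0,0],[0,0,0.135,0,0,0,0],[0,0,0.135,0,0,0,0],[0,0.157,0,0,0,0,0],[0,0.157,0,0,0,0,0],[0,0.157,0,0,0,0,0],[0,0.157,0,0,0,0,0],[0,0.157,0,0,0,0,0],[0,0,0,0,0,0,0],[0,0,0,0,0,0,0]]'
python3 -c "
from h import *
s=observe();print(s['time_s'],s['position'],s['tool_rot'].round(3),s['q'],s['ft_force'],s['grip_width'])"
```

```text
time_s: 1.45
position: [0.4476, -0.1217, 0.3313]
tool_rot: [[0.905, 0.426, 0.0], [0.426, -0.905, -0.0], [0.0, 0.0, -1.0]]
ft_force: [0.1, -0.2, 0.1]
grip_width: -0.0001
gripper_force: 0.0
time_s: 2.7
position: [0.4474, -0.1238, 0.332]
tool_rot: [[0.708, 0.035, 0.705], [0.025, -0.999, 0.024], [0.705, 0.001, -0.709]]
ft_force: [0.2, 0.3, 0.8]
grip_width: -0.0003
gripper_force: 0.0
2.7 [ 0.44739167 -0.12381488  0.3319556 ] [[ 0.708  0.035  0.705]
 [ 0.025 -0.999  0.024]
 [ 0.705  0.001 -0.709]] [-49.44969888  -6.6520102  104.35878221  40.59102173  57.9129779
  23.86028255] [0.20912988 0.27020291 0.79365897] -0.0003004107858311207
```

```bash
python3 -m jog '[[0,0,0,0.009,0,0.05,0],[0,0,0,0.009,0,0.05,0],[0,0,0,0.009,0,0.05,0],[0,0,0,0,0,0,0],[0,0,0,0,0,0,0]]'
python3 - <<'E'
from h import *
a=optics.get_image("side")["pixels"][130:230,230:370,::-1]; b=optics.get_image("top")["pixels"][130:230,310:450,::-1]
cv2.imwrite("pics/near.png",np.hstack([cv2.resize(i,(400,286),interpolation=cv2.INTER_CUBIC) for i in(a,b)]))
E
```

```text
time_s: 3.32
position: [0.5727, -0.1186, 0.2449]
tool_rot: [[0.707, 0.036, 0.706], [0.026, -0.999, 0.025], [0.707, 0.0, -0.707]]
ft_force: [-0.5, 0.8, -0.1]
grip_width: -0.0
gripper_force: 0.0
```

View pics/near.png

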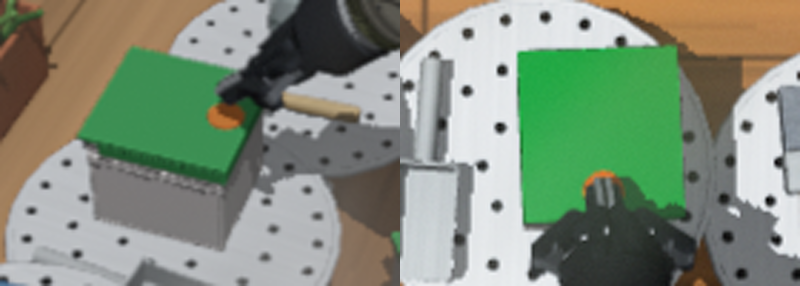

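The finger is right over the pad in both crops: pad at (226,116) in the side view and (602,185) in the top view. Now I'll press straight down.

```bash
python3 -m jog '[[0,0,0,-0.007,0,0.007,0],[0,0,0,-0.007,0,0.007,0],[0,0,0,0,0,0,0]]'; python3 -m jog '[[0,0,0,-0.0028,0,0.0028,0],[0,0,0,0,0,0,0]]';  python3 -m jog '[[0,0,0,-0.0015,0,0.0015,0],[0,0,0,0,0,0,0]]'
```

```text
time_s: 3.8
position: [0.5716, -0.1191, 0.224]
tool_rot: [[0.708, 0.034, 0.706], [0.024, -0.999, 0.025], [0.706, -0.001, -0.708]]
ft_force: [0.3, 0.2, -0.1]
grip_width: -0.0001
gripper_force: 0.0
time_s: 4.05
position: [0.5722, -0.1193, 0.2209]
tool_rot: [[0.706, 0.034, 0.707], [0.025, -0.999, 0.024], [0.707, 0.001, -0.707]]
ft_force: [-2.0, -0.9, 2.5]
grip_width: -0.0001
gripper_force: 1.1
time_s: 4.3
position: [0.5722, -0.1192, 0.2186]
tool_rot: [[0.707, 0.034, 0.707], [0.025, -0.999, 0.024], [0.707, 0.0, -0.707]]
ft_force: [-2.1, -0.3, 2.6]
grip_width: 0.0001
gripper_force: 1.5
```

```bash
python3 -m jog '[[0,0,0,-0.001,0,0.001,0],[0,0,0,0,0,0,0]]';  python3 -m jog '[[0,0,0,-0.001,0,0.001,0],[0,0,0,0,0,0,0]]'
```

```text
time_s: 4.55
position: [0.5722, -0.1192, 0.217]
tool_rot: [[0.707, 0.035, 0.707], [0.025, -0.999, 0.024], [0.707, 0.0, -0.707]]
ft_force: [-1.0, -0.9, 3.1]
grip_width: 0.0004
gripper_force: 1.5
time_s: 4.8
position: [0.5722, -0.1191, 0.2157]
tool_rot: [[0.707, 0.035, 0.707], [0.025, -0.999, 0.024], [0.707, 0.0, -0.707]]
ft_force: [-1.8, -1.6, 2.8]
grip_width: 0.0002
gripper_force: 1.8
```

```bash
python3 -m jog '[[0,0,0,-0.001,0,0.001,0],[0,0,0,0,0,0,0]]';  python3 -m jog '[[0,0,0,-0.001,0,0.001,0],[0,0,0,0,0,0,0]]'
```

```text
time_s: 5.05
position: [0.5723, -0.1192, 0.2154]
tool_rot: [[0.705, 0.035, 0.708], [0.025, -0.999, 0.024], [0.708, 0.001, -0.706]]
ft_force: [-8.7, -0.5, 11.0]
grip_width: -0.0001
gripper_force: 6.0
time_s: 5.3
position: [0.5724, -0.1192, 0.2151]
tool_rot: [[0.704, 0.034, 0.709], [0.026, -0.999, 0.023], [0.71, 0.002, -0.705]]
ft_force: [-14.2, -0.3, 20.1]
grip_width: 0.0002
gripper_force: 10.3
```

The lid is at its stop. Next I back off along the fingers and look.

```bash
python3 -m jog '[[0,0,0,0.004,0,-0.01,0],[0,0,0,0,0,-0.05,0],[0,0,0,0,0,-0.05,0],[0,0,0,0,0,-0.05,0],[0,0,0,0,0,0,0],[0,0,0,0,0,0,0],[0,0,0,0,0,0,0],[0,0,0,0,0,0,0],[0,0,0,0,0,0,0],[0,0,0,0,0,0,0]]'
python3 -m jog '[[0,0,0,0,0,0,0],[0,0,0,0,0,0,0],[0,0,0,0,0,0,0],[0,0,0,0,0,0,0]]'
python3 - <<'E'
from h import *
ds=optics.get_image("side");dt=optics.get_image("top")
a=ds["pixels"][130:230,230:370,::-1]; b=dt["pixels"][130:230,310:450,::-1]
cv2.imwrite("pics/ajar.png",np.hstack([cv2.resize(i,(400,286),interpolation=cv2.INTER_CUBIC) for i in(a,b)]))
L=[[.5675,-.123,.2756]]; print((proj(ds,L)-[230,130])*2.857,(proj(dt,L)-[310,130])*2.857+[400,0])
E
```

```text
time_s: 6.55
position: [0.462, -0.1228, 0.3286]
tool_rot: [[0.707, 0.035, 0.706], [0.025, -0.999, 0.025], [0.707, -0.0, -0.708]]
ft_force: [0.7, 0.4, 0.1]
grip_width: 0.0001
gripper_force: 0.0
time_s: 7.05
position: [0.4619, -0.1229, 0.3288]
tool_rot: [[0.707, 0.035, 0.706], [0.025, -0.999, 0.025], [0.707, 0.0, -0.707]]
ft_force: [-0.4, 0.9, 1.2]
grip_width: 0.0002
gripper_force: 0.0
[[228.1043565   63.49541108]] [[609.426833   186.91900754]]
```

View pics/ajar.png

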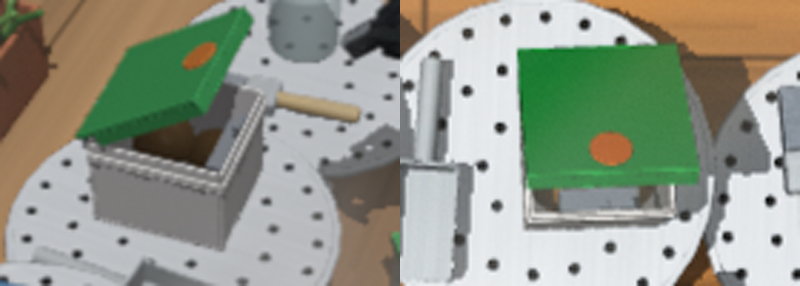

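The lid is ajar at about 0.6 rad: its front lower edge is at (225,65) in the side crop, where I predicted it. I'll slide the fingertip in under the lip.

```bash
python3 -m jog '[[0,0,0,0,0,0.033,0],[0,0,0,0,0,0.033,0],[0,0,0,0,0,0.033,0],[0,0,0,0,0,0.031,0],[0,0,0,0.008,0,0,0],[0,0,0,0.008,0,0,0],[0,0,0,0,0,0,0]]'
python3 -m jog '[[0,0,0,0.01,0,-0.001,0],[0,0,0,0.01,0,-0.001,0],[0,0,0,0.01,0,-0.001,0],[0,0,0,0.01,0,-0.001,0],[0,0,0,0,0,0,0]]'
python3 - <<'E'
from h import *
ds=optics.get_image("side");dt=optics.get_image("top")
a=ds["pixels"][130:230,230:370,::-1]; b=dt["pixels"][130:230,310:450,::-1]
cv2.imwrite("pics/lift.png",np.hstack([cv2.resize(i,(400,286),interpolation=cv2.INTER_CUBIC) for i in(a,b)]))
E
```

```text
time_s: 8.02
position: [0.5653, -0.1196, 0.25]
tool_rot: [[0.705, 0.035, 0.708], [0.026, -0.999, 0.023], [0.709, 0.002, -0.706]]
ft_force: [0.2, 0.3, -0.9]
grip_width: -0.0
gripper_force: 0.0
time_s: 8.65
position: [0.5909, -0.1185, 0.28]
tool_rot: [[0.706, 0.035, 0.707], [0.025, -0.999, 0.024], [0.708, 0.001, -0.707]]
ft_force: [-0.4, 0.4, -0.6]
grip_width: 0.0
gripper_force: 0.2
```

View pics/lift.png

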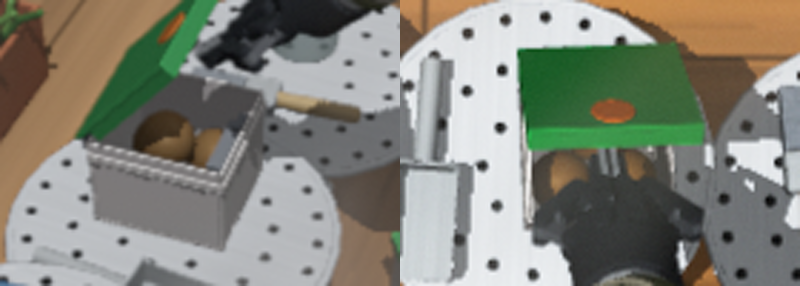

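The fingertip is under the lip at (205,62) in the side crop and the lid is rising with it; the tub hasn't moved. I'll continue along the arc.

```bash
python3 -m jog '[[0,0,0,0.0103,0,0.002,0],[0,0,0,0.0103,0,0.002,0],[0,0,0,0.0103,0,0.002,0],[0,0,0,0.0103,0,0.002,0],[0,0,0,0.0093,0,0.005,0],[0,0,0,0.0093,0,0.005,0],[0,0,0,0.0093,0,0.005,0],[0,0,0,0.0093,0,0.005,0]]'
python3 -m jog '[[0,0,0,0.007,0,0.006,0],[0,0,0,0.007,0,0.006,0],[0,0,0,0.007,0,0.006,0],[0,0,0,0.007,0,0.006,0],[0,0,0,0,0,0,0]]'
python3 - <<'E'
from h import *
ds=optics.get_image("side");dt=optics.get_image("top")
a=ds["pixels"][130:230,230:370,::-1]; b=dt["pixels"][130:230,310:450,::-1]
cv2.imwrite("pics/over.png",np.hstack([cv2.resize(i,(400,286),interpolation=cv2.INTER_CUBIC) for i in(a,b)]))
E
```

```text
time_s: 9.75
position: [0.6664, -0.1157, 0.3148]
tool_rot: [[0.707, 0.035, 0.706], [0.025, -0.999, 0.025], [0.707, -0.0, -0.708]]
ft_force: [-0.2, -0.2, -0.5]
grip_width: -0.0001
gripper_force: 0.2
time_s: 10.38
position: [0.7028, -0.1144, 0.3174]
tool_rot: [[0.707, 0.035, 0.706], [0.025, -0.999, 0.025], [0.706, -0.0, -0.708]]
ft_force: [-3.9, 0.4, 0.9]
grip_width: -0.0002
gripper_force: 1.8
```

View pics/over.png

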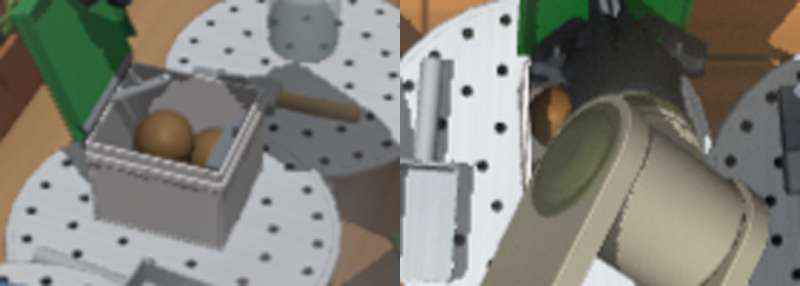

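The lid looks past upright. I'll withdraw back along the fingers and let it settle.

```bash
python3 -m jog '[[0,0,0,0,0,-0.02,0],[0,0,0,0,0,-0.05,0],[0,0,0,0,0,-0.05,0],[0,0,0,-0.02,0,-0.05,0],[0,0,0,-0.03,0,-0.04,0],[0,0,0,-0.03,0,-0.04,0],[0,0,0,0,0,0,0],[0,0,0,0,0,0,0],[0,0,0,0,0,0,0],[0,0,0,0,0,0,0]]'
python3 -m jog '[[0,0,0,0,0,0,0],[0,0,0,0,0,0,0],[0,0,0,0,0,0,0],[0,0,0,0,0,0,0],[0,0,0,0,0,0,0],[0,0,0,0,0,0,0],[0,0,0,0,0,0,0],[0,0,0,0,0,0,0]]'
python3 - <<'E'
from h import *
ds=optics.get_image("side");dt=optics.get_image("top")
a=ds["pixels"][90:230,200:400,::-1]; b=dt["pixels"][90:230,290:490,::-1]
cv2.imwrite("pics/fin.png",np.hstack([cv2.resize(i,(400,280),interpolation=cv2.INTER_CUBIC) for i in(a,b)]))
for t in(1.57,1.75,1.9):
    c,s=np.cos(t),np.sin(t); L=[[.689-.139*c-.012*s,-.119+y,.207+.139*s-.012*c] for y in(-.066,.066)]
    print(t,((proj(ds,L)-[200,90])*2).round(),((proj(dt,L)-[290,90])*2+[400,0]).round())
E
```

```text
time_s: 11.72
position: [0.4698, -0.1224, 0.4376]
tool_rot: [[0.707, 0.036, 0.706], [0.025, -0.999, 0.026], [0.706, -0.001, -0.708]]
ft_force: [-0.2, 0.2, 0.5]
grip_width: 0.0001
gripper_force: 0.0
time_s: 12.72
position: [0.4693, -0.1226, 0.4379]
tool_rot: [[0.707, 0.035, 0.706], [0.025, -0.999, 0.025], [0.707, -0.0, -0.707]]
ft_force: [-0.8, -0.4, -0.6]
grip_width: 0.0
gripper_force: 0.0
1.57 [[156.  30.]
 [111.  93.]] [[654.  97.]
 [527.  96.]]
1.75 [[138.  26.]
 [ 92.  88.]] [[654.  74.]
 [527.  72.]]
1.9 [[124.  25.]
 [ 76.  86.]] [[653.  55.]
 [527.  54.]]
```

View pics/fin.png

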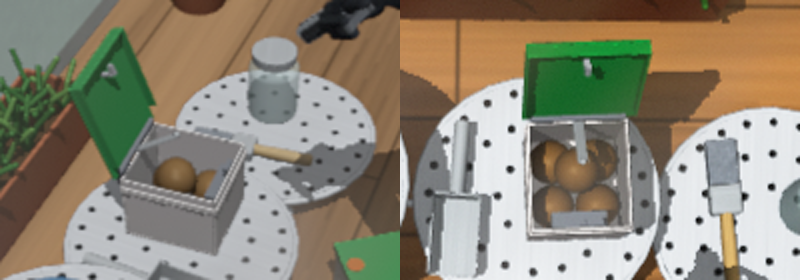

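The lid lies wide open: its lip runs from (124,27) to (76,85) in the side crop, matching the 1.9 rad prediction. The tub is in place, the neighbours are undisturbed and the hand is clear.

```bash
python3 -c "
from rig import job
print(job.close_job())"
```

```text
the job is handed in; nothing more can be done
None
```

The feed tub's lid was pressed, sprang ajar with the hand clear, and was pushed over to rest wide open at about 1.9 rad; the tub and everything around it look undisturbed in the last pictures, and the job is handed in (no verdict was returned).

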